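Pack the tea tins into their presentation boxes

TASK

Pack these tea tins into the presentation boxes: the round caddy in the box with the round recess, the square caddy in the box with the square recess, and in the long box the deep flat tin with the shallow flat tin stacked squarely on it, its bottom rim seated down over the raised panel of the lid below. Every tin must sit fully home in its place; keep the tins upright and set them down gently rather than dropping them, and leave the tape roll and the tea scoop where they are.

Things in the scene. Friction and masses are not known exactly. Their poses are not given: they have to be found in the camera images.
- round_caddy: Round tea caddy of plain tinplate, standing upright: 64 mm diameter, 72 mm tall, flat slip lid, about 160 g. Origin: centre of the underside, z up.
- square_caddy: Square tea caddy of plain tinplate, standing upright: 58 x 58 mm, 64 mm tall, with a low round plug (40 mm across, 4 mm high) on top, about 140 g. Origin: centre of the underside, x and y square to its sides, z up.
- deep_tin: Deep flat tin, 180 g: lid shoulder 40 mm above its underside; inside it a raised bevelled panel 50 x 80 mm, 4.5 mm high, over which the rim of the shallow tin drops (3 mm play) onto the shoulder. Outline 62 mm (own x) x 92 mm (own y), corners cut by 10 mm; half a turn is the same. Under its edge runs a rim 3 mm thick, 5 mm deep. Origin: centre of the underside (rim edge), z up.
- shallow_tin: Shallow flat tin, 100 g: lid 24 mm above its underside, with a low round plug 42 mm across, 3 mm high, in its middle. Outline 62 mm (own x) x 92 mm (own y), corners cut by 10 mm; half a turn is the same. Under its edge runs a rim 3 mm thick, 5 mm deep. Origin: centre of the underside (rim edge), z up.
- round_box: Presentation box 104 x 104 mm with a round recess of 76 mm diameter. Flat open card base 22 mm high, thin walls, fixed. Insert top 20 mm above the table; black recess floor 6 mm above it; mouth bevelled 3 mm. Origin: centre of box and recess, on the table; z up.
- square_box: Presentation box 104 x 104 mm with a square recess of 70 x 70 mm, its sides along the box's own x and y. Flat open card base 22 mm high, thin walls, fixed. Insert top 20 mm above the table; black recess floor 6 mm above it; mouth bevelled 3 mm. Origin: centre of box and recess, on the table; z up.
- long_box: Longer presentation box 104 mm (own x) by 134 mm (own y) with a recess 74 mm (x) by 104 mm (y), corners cut like those of the flat tins. Flat open card base 22 mm high, thin walls, fixed. Insert top 20 mm above the table; black recess floor 6 mm above it; mouth bevelled 3 mm. Origin: centre of box and recess, on the table; z up.
- tape_roll: Bystander: roll of amber tape lying flat, 74 mm across, 24 mm high, at the left. Origin: centre of its underside.
- tea_scoop: Bystander: steel tea scoop, pan 60 x 75 mm and 30 mm high, dark wooden handle along its own -y to 127 mm from the origin, at the right. Origin: under the centre of the pan.
Things that resemble listed ones, but are neither listed nor needed, are in the scene too. What is shaped like the shallow_tin but blue or red is not meant.

How it is judged:
At the end, for the whole second after the job is handed in: Round, square and deep tin upright on the floor of their own recess (within 11 mm of its centre, 3 mm of floor height); shallow tin on the deep tin, rim over the panel and down on the shoulder (within 2 mm of height, 7 mm of centre, 0.2 rad of direction); tilts under 0.06 rad, all at rest (horizontal distance between round_caddy and round_box below 0.011 m and z of round_caddy in the frame of round_box between 0.003 and 0.009 m and angle between each of round_caddy, square_caddy, deep_tin, shallow_tin's own z axis and vertical below 0.06 rad and horizontal distance between square_caddy and square_box below 0.011 m and z of square_caddy in the frame of square_box between 0.003 and 0.009 m and horizontal distance between deep_tin and long_box below 0.011 m and z of deep_tin in the frame of long_box between 0.003 and 0.009 m and horizontal distance between shallow_tin and deep_tin below 0.007 m and z of shallow_tin in the frame of deep_tin between 0.038 and 0.042 m and angle between the y axis of shallow_tin and the y axis of deep_tin, either way round below 0.2 rad and linear speed of each of round_caddy, square_caddy, deep_tin, shallow_tin below 0.01 m/s); the robot touches nothing.
It fails at once if the tape roll or the tea scoop is moved by more than 30 mm (distance of any of tape_roll, tea_scoop from where it was at the start of the episode above 0.03 m).
It fails at once if a tin is tipped by more than about 35 degrees (angle between any of round_caddy, square_caddy, deep_tin, shallow_tin's own z axis and vertical above 0.6 rad).
It fails at once if a tin is dropped (faster than 0.7 m/s while not in the fingers: a fall of about 25 mm) ((linear speed of round_caddy above 0.7 m/s and contact force between the fingers and round_caddy below 0.05 N) or (linear speed of square_caddy above 0.7 m/s and contact force between the fingers and square_caddy below 0.05 N) or (linear speed of deep_tin above 0.7 m/s and contact force between the fingers and deep_tin below 0.05 N) or (linear speed of shallow_tin above 0.7 m/s and contact force between the fingers and shallow_tin below 0.05 N)).
It also fails if it takes over 112 s, if anything falls off the work surface, if the arm or the gripper's body presses on something with over 40 N, if the wrist force passes 120 N, or if a joint passes its speed limit or range.

ROBOT

A 6-joint arm with a two-finger parallel gripper is mounted at the origin on the work surface. World frame = base frame: x ahead of the robot, y to its left, z up, the work surface at z = 0. Lengths are in m, angles in rad, forces in N, time in s.
With the tool pointing down it reaches from about 0.25 to 0.775 m from the base axis. Payload 4 kg.
Tool frame: the origin (TCP) lies on the mounting face of the last link; the fingertips stand robot.tip_extent ahead of it and the grasp point (between the pads) lies 180 mm ahead of it (robot.tip_extent is the distance from the TCP to the fingertips, in m); z points along the fingers, y is the line along which they close (so a half turn about z gives the same grasp; the last joint's range is limited). The gripper opens to 94 mm and grips with 3 to 60 N. Pads are 16 mm wide; open, the fingers measure 119 mm over their backs; the gripper's body (75 mm by 177 mm) begins 78 mm behind the grasp point.
Start: joints at [-1.299, 0.087, 1.371, -0, 1.684, -0.103], TCP at [0.201, -0.512, 0.405] pointing down, gripper open.
Joint ranges: [-3.1, 3.1], [-0.76, 2.03], [0.27, 2.55], [-1.08, 4.22], [0.17, 2.65], [-2.57, 2.57]. Speed limits (rad/s): [2.79, 2.79, 3.14, 3.14, 3.14, 3.14].

INTERFACE

Orientations are given as a rotation vector (axis times angle).
In Python, from rig import robot gives the robot as it stands.
- The arm moves only by the tool jog_arm, never from a script. Its argument "targets" is a list of rows, each an object of numbers: "x", "y", "z": the shift along the tool's x, y, z in mm; "rx", "ry", "rz": the turn, a rotation vector about the tool's x, y, z in degrees; "grip": the finger opening in mm, from 0 to 94. A call has 1 to 5 rows; each row shifts and turns the commanded pose from where the row before left it, along the tool's axes as they then stand; what a row does not reach is not made up. A row lasts 1/12 s, in which the tool goes at most 41.7 mm and 7.16 degrees, less where a joint would pass 70% of its speed; a pose out of reach is approached as far as the arm can. A call is refused whole if a number of a shift passes 41.7 or a number of a turn 7.16, either way. A call with a gripper value outside its range is refused whole. The fingers move at their own pace and stop on an object; "squeeze" is the grip in N (left out, the last holds). Time passes only in rows, so rows that do not move let the fingers close. It gives the time, the measured TCP pose, the force, the opening and the grip force at its end, in the units of the state.
- robot.get_state(): the state, without advancing time (a new reading comes with each control period).
- robot.camera(name): name is "scene" or "top" or "wrist"; returns the picture (384x512x3 uint8, blue, green, red); there is no depth.
- robot.camera_info(name): a dict with "mtx" (3x3 intrinsics, pixels), "dist" ([k1, k2, p1, p2, k3] as OpenCV has them; the pictures are not rectified), "position" and "orientation" of the camera in the world. Camera axes: x right, y up, looking along -z (the intrinsics and any distortion apply to the point x, -y, -z); pixel columns grow to the right and rows downward; lengths in m; the calibration is good to about 2 mm. A picture is of the moment at which its call begins: read the wrist's pose just before it. camera_info takes no time and is no camera call; for the wrist camera it gives the pose at the moment of the call.
- robot.finish_job(): hands the job in; it is judged then, once.
The state is a dict: "clock": time; "joint_positions": joint angles; "joint_velocities": joint speeds; "joint_torque": joint torques, N m; "position": TCP position; "tcp_rot": TCP orientation; "force": force on the tool from outside, world axes, zero at the start; "wrist_torque": the same for the moment, N m; "finger_gap": finger opening in m; "gripper_force": force on a finger pad.
Only numpy, scipy, OpenCV 4.12 (cv2) and the standard library are available. Lean on these libraries where they do the work, as an engineer would, in place of code of your own. Each camera call takes 0.05 s, during which the arm holds its last target. There are 200 camera calls.

## Working session

There is one attempt and no reset: what is moved stays moved. The work goes in short steps, Python scripts to look and compute and a tool call to move; the robot and the scene stay as the last step left them, time stands still between calls to the robot, and variables do not carry over. Pictures are saved under pics/ and viewed, at most 14 in all, crops included, and the job is handed in when it is done.

Besides the shell and the picture viewer there is one more tool, called after "Emit:" by a JSON object that holds its "name" and its "arguments". jog_arm: Moves the arm, as the interface text tells. Its arguments: {"type":"object","properties":{"targets":{"type":"array"},"squeeze":{"type":"number"}},"required":["targets"]}

```bash
ls; mkdir -p pics
cat > h.py <<'E'
import numpy as np, cv2
from scipy.spatial.transform import Rotation as R
from rig import robot
def cam(name):
    i=robot.camera_info(name); return i
def ray(i,px):
    p=cv2.undistortPoints(np.array([[px]],float),np.array(i['mtx']),np.array(i['dist']))[0,0]
    o=np.array(i['orientation'],float); 
    M=R.from_rotvec(o).as_matrix() if o.size==3 else o.reshape(3,3)
    return np.array(i['position']),M@np.array([p[0],-p[1],-1])
def onz(i,px,z):
    c,d=ray(i,px); return c+d*(z-c[2])/d[2]
E
python3 - <<'E'
from h import *
s=robot.get_state(); print(s); print(robot.tip_extent)
for n in ("scene","top","wrist"):
    i=cam(n); print(n,i); cv2.imwrite(f'pics/{n}0.png',robot.camera(n))
a=[cv2.imread(f'pics/{n}0.png') for n in('top',)]
cv2.imwrite('pics/top0b.png',cv2.resize(a[0],(800,600),interpolation=cv2.INTER_CUBIC))
E
```

```text
pics
{'clock': 0.0, 'joint_positions': array([-1.29911892e+00,  8.79464325e-02,  1.37224967e+00, -2.71440869e-05,
        1.68361404e+00, -1.03089095e-01]), 'joint_velocities': array([ 1.42732918e-03, -1.50578902e-05,  2.49802667e-03, -3.72191099e-04,
        1.71806693e-04,  1.64064090e-03]), 'joint_torque': array([-5.68669184e-04, -3.40188324e+01, -3.02425253e+01,  7.16540054e-02,
        3.29996087e-02, -1.77670195e-04]), 'position': array([ 0.20129616, -0.51171345,  0.40351072]), 'tcp_rot': array([-3.08443146e+00, -5.84827001e-01,  3.35253345e-04]), 'force': array([ 0.49282798, -0.54713491,  0.74674217]), 'wrist_torque': array([ 0.01526017, -0.03903814,  0.04199014]), 'gripper_force': 0.0, 'finger_gap': 0.0942395457762049}
0.1992
scene {'mtx': array([[346.81720805,   0.        , 248.88934065],
       [  0.        , 346.81720805, 191.57245738],
       [  0.        ,   0.        ,   1.        ]]), 'dist': array([-0.0661477,  0.       ,  0.       ,  0.       ,  0.       ]), 'position': array([1.22460645, 0.57344125, 0.56584273]), 'orientation': array([0.49660958, 1.18113085, 2.06672127])}
top {'mtx': array([[354.42564185,   0.        , 254.22617132],
       [  0.        , 354.42564185, 192.46067824],
       [  0.        ,   0.        ,   1.        ]]), 'dist': array([-0.0115131,  0.       ,  0.       ,  0.       ,  0.       ]), 'position': array([ 4.26297538e-01, -4.70361140e-04,  1.25640452e+00]), 'orientation': array([ 0.10583153, -0.12470357, -1.58981285])}
wrist {'mtx': array([[271.17372541,   0.        , 250.34135226],
       [  0.        , 271.17372541, 194.14572069],
       [  0.        ,   0.        ,   1.        ]]), 'dist': array([-0.02873745,  0.        ,  0.        ,  0.        ,  0.        ]), 'position': array([ 0.27233795, -0.48318605,  0.38327531]), 'orientation': array([-0.23079165,  0.1598481 , -1.18882471])}
```

View pics/top0b.png

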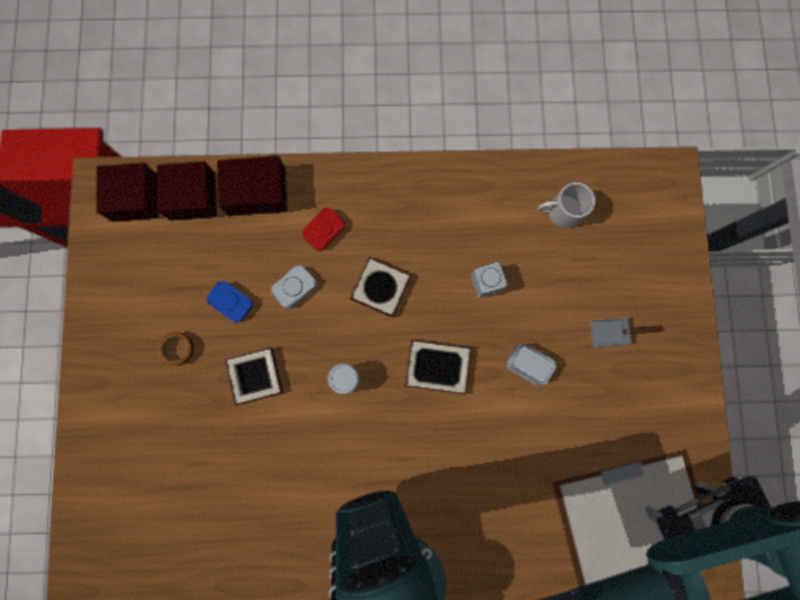

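View pics/scene0.png

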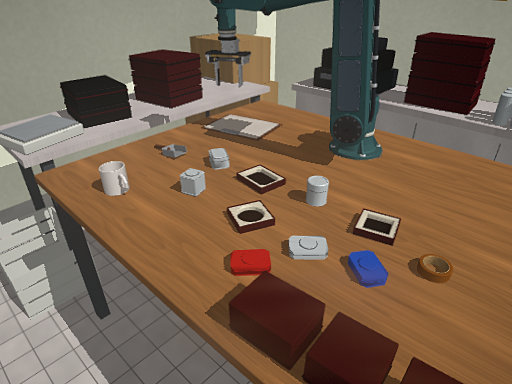

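The top view (800x600) shows these:
- Round caddy at (343,379), square caddy at (490,279), deep tin (no plug, raised panel) at (532,364).
- Boxes: round at (381,287), square at (254,376), long at (439,366).
- Tape at (177,348) and scoop at (612,332).

Three things have the shallow tin's shape: grey at (294,286), blue at (230,301) and red at (324,229). Only the grey one, plain with a plug, fits. I'll measure next and make one crop.

Run:
```python
from h import *
im=cv2.imread('pics/top0.png'); i=cam('top')
hsv=cv2.cvtColor(im,cv2.COLOR_BGR2HSV)
obj=dict(round=(343,379,.072),square=(490,279,.064),deep=(532,364,.04),shallow=(294,286,.024),rbox=(381,287,.02),sbox=(254,376,.02),lbox=(439,366,.02))
for n,(u,v,z) in obj.items():
    u,v=u*.64,v*.64
    r=30; x0,y0=int(u)-r,int(v)-r
    c=hsv[y0:y0+2*r,x0:x0+2*r]
    if 'box' in n: m=(c[...,2]<45)
    m2=(c[...,1]<75)&(c[...,2]>80)
    for nm,mm in ([('white',m2),('black',m)] if 'box' in n else [('tin',m2)]):
        cs,_=cv2.findContours(mm.astype('uint8'),cv2.RETR_EXTERNAL,cv2.CHAIN_APPROX_NONE)
        k=min((q for q in cs if cv2.contourArea(q)>30),key=lambda q:-cv2.pointPolygonTest(q,(r,r),True))
        pts=np.array([onz(i,p+[x0,y0],z)[:2]*1000 for p in k[:,0]],np.float32)
        b=cv2.minAreaRect(pts); print(n,nm,np.round(b[0],1),np.round(b[1],1),round(b[2],1), len(k))
cv2.imwrite('pics/crop.png',cv2.resize(im[130:260,90:370],(800,371),interpolation=cv2.INTER_CUBIC))
```

```text
round tin [437.8 105.2] [62.9 59. ] 88.7 54
square tin [ 645.9 -217. ] [63.3 72.5] 17.4 67
deep tin [ 459.1 -306.6] [100.9  69.6] 58.6 76
shallow tin [647.3 218.2] [64.7 94.5] 41.2 64
rbox white [643.5  20.9] [102.  100.9] 65.1 97
rbox black [643.2  21.6] [63.8 64.7] 88.8 53
sbox white [448.6 306.6] [100.9 101.1] 13.6 108
sbox black [448.6 306.3] [64.5 63.5] 12.9 69
lbox white [ 460.2 -103.6] [131.2 101. ] 81.4 127
lbox black [ 459.1 -102.7] [97.2 69.3] 80.6 83
```

View pics/crop.png

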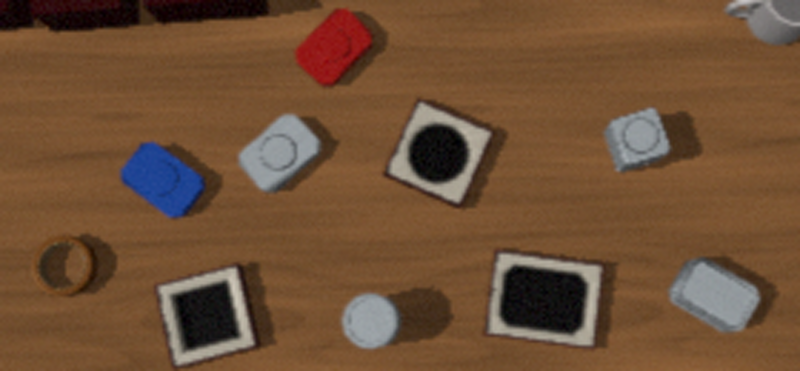

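The crop confirms it: the grey plain tin with a plug at (280,152) is the shallow tin, and the one at (715,294), with a panel and no plug, is the deep tin. The measured box sizes match the ones given. I'm moving to hover over the deep tin.

Emit:
{"name": "jog_arm", "arguments": {"targets": [{"x":35,"y":-10.7},{"x":35,"y":-10.7},{"x":35,"y":-10.7},{"x":35,"y":-10.7},{"x":35,"y":-10.7}]}}

```text
invalid input at $.targets[0]: expected keys x, y, z, rx, ry, rz, grip
```

Emit:
{"name": "jog_arm", "arguments": {"targets": [{"x":35,"y":-10.7},{"x":35,"y":-10.7},{"x":35,"y":-10.7},{"x":35,"y":-10.7},{"rz":-2}]}}

```text
invalid input at $.targets[0]: expected keys x, y, z, rx, ry, rz, grip
```

Emit:
{"name": "jog_arm", "arguments": {"targets": [{"rz":-7},{"rz":-7},{"rz":-7},{"rz":-7},{"rz":-7}]}}

```text
invalid input at $.targets[0]: expected keys x, y, z, rx, ry, rz, grip
```

Emit:
{"name": "jog_arm", "arguments": {"targets": [{"z":10},{"z":10},{},{}]}}

```text
invalid input at $.targets[0]: expected keys x, y, z, rx, ry, rz, grip
```

```bash
cat >> h.py <<'E'
def pose():
    s=robot.get_state(); p=np.array(s['position'])*1000; M=R.from_rotvec(s['tcp_rot']).as_matrix()
    return p,M,np.degrees(np.arctan2(M[1,0],M[0,0]))
def to(x,y,z,yaw=None):
    "tool-frame shift (mm) from the measured pose to x,y,z (mm), and turn rz for the tool x yaw"
    p,M,a=pose(); d=np.array([x,y,z])-p
    print('pos',p.round(1),'yaw',round(a,2),'tilt',M[:2,2].round(4),'shift',(M.T@d).round(1),'len',round(np.linalg.norm(d)),'rz',None if yaw is None else round((a-yaw+180)%360-180,1))
def snap(name,pic):
    i=cam(name); im=robot.camera(name); cv2.imwrite(f'pics/{pic}.png',im); return i,im
def wpx(i,P):
    M=R.from_rotvec(i['orientation']).as_matrix(); q=M.T@(np.array(P)/1000-i['position'])
    return cv2.projectPoints(np.array([[q[0],-q[1],-q[2]]]),np.zeros(3),np.zeros(3),i['mtx'],i['dist'])[0].ravel()
E
python3 - <<'E'
from h import *
to(459,-307,218,58.6); i,im=snap('wrist','w1'); print(wpx(i,[459,-307,40]),[wpx(i,p) for p in([460,-103,20],[459,-307,0])])
E
```

```text
pos [ 201.3 -511.8  403.8] yaw 21.47 tilt [-0.0005  0.0016] shift [314.7 -95.9 186. ] len 378 rz -37.1
[ 158.78222094 -113.4560682 ] [array([  -9.09146135, -168.53670002]), array([169.62245528, -86.10716665])]
```

View pics/w1.png

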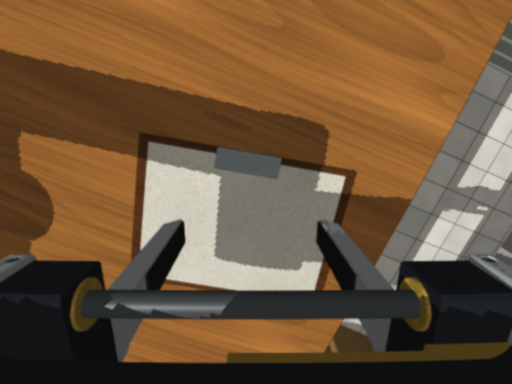

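All the keys are required in each row. The wrist picture shows the fingertips at (185,225) and (320,225), and the camera looks ahead along tool +x, so I'll stop about 60 mm short of the tin to look at it.

Emit:
{"name": "jog_arm", "arguments": {"targets": [{"x":35,"y":-10.7,"z":0,"rx":0,"ry":0,"rz":0,"grip":94},{"x":35,"y":-10.7,"z":0,"rx":0,"ry":0,"rz":0,"grip":94},{"x":35,"y":-10.7,"z":0,"rx":0,"ry":0,"rz":0,"grip":94},{"x":35,"y":-10.7,"z":0,"rx":0,"ry":0,"rz":0,"grip":94},{"x":35,"y":-10.7,"z":0,"rx":0,"ry":0,"rz":0,"grip":94}]}}

```text
clock: 0.62
position: [0.3456, -0.3967, 0.4045]
tcp_rot: [-3.087, -0.584, 0.0]
force: [-0.8, -0.5, 0.0]
finger_gap: 0.0941
gripper_force: 0.0
```

Emit:
{"name": "jog_arm", "arguments": {"targets": [{"x":35,"y":-10.7,"z":0,"rx":0,"ry":0,"rz":0,"grip":94},{"x":35,"y":-10.7,"z":0,"rx":0,"ry":0,"rz":0,"grip":94},{"x":35,"y":-10.7,"z":0,"rx":0,"ry":0,"rz":0,"grip":94},{"x":35,"y":-10.7,"z":0,"rx":0,"ry":0,"rz":0,"grip":94},{"x":0,"y":0,"z":0,"rx":0,"ry":0,"rz":-2,"grip":94}]}}

```text
clock: 1.03
position: [0.463, -0.3028, 0.4041]
tcp_rot: [-3.071, -0.651, -0.004]
force: [-0.6, 0.1, -1.0]
finger_gap: 0.0936
gripper_force: 0.0
```

Emit:
{"name": "jog_arm", "arguments": {"targets": [{"x":0,"y":0,"z":0,"rx":0,"ry":0,"rz":-7,"grip":94},{"x":0,"y":0,"z":0,"rx":0,"ry":0,"rz":-7,"grip":94},{"x":0,"y":0,"z":0,"rx":0,"ry":0,"rz":-7,"grip":94},{"x":0,"y":0,"z":0,"rx":0,"ry":0,"rz":-7,"grip":94},{"x":0,"y":0,"z":0,"rx":0,"ry":0,"rz":-7,"grip":94}]}}

```text
clock: 1.45
position: [0.4593, -0.3068, 0.4043]
tcp_rot: [-2.736, -1.543, 0.001]
force: [-0.7, 0.3, 0.5]
finger_gap: 0.0945
gripper_force: 0.0
```

Emit:
{"name": "jog_arm", "arguments": {"targets": [{"x":-30,"y":0,"z":20,"rx":0,"ry":0,"rz":0,"grip":94},{"x":-30,"y":0,"z":20,"rx":0,"ry":0,"rz":0,"grip":94},{"x":0,"y":0,"z":20,"rx":0,"ry":0,"rz":0,"grip":94},{"x":0,"y":0,"z":0,"rx":0,"ry":0,"rz":0,"grip":94},{"x":0,"y":0,"z":0,"rx":0,"ry":0,"rz":0,"grip":94}]}}

```text
clock: 1.87
position: [0.4276, -0.3579, 0.3433]
tcp_rot: [-2.739, -1.532, 0.001]
force: [0.2, -0.1, -0.2]
finger_gap: 0.0937
gripper_force: 0.0
```

Run:
```python
from h import *
to(459,-307,218,58.6); i,im=snap('wrist','w2'); print([wpx(i,p).round() for p in([459,-307,40],[460,-103,20])])
```

```text
pos [ 427.6 -357.9  343.3] yaw 58.44 tilt [-0.0023  0.0029] shift [ 59.7   0.6 125.4] len 139 rz -0.2
[array([252., 138.]), array([141., -47.])]
```

View pics/w2.png

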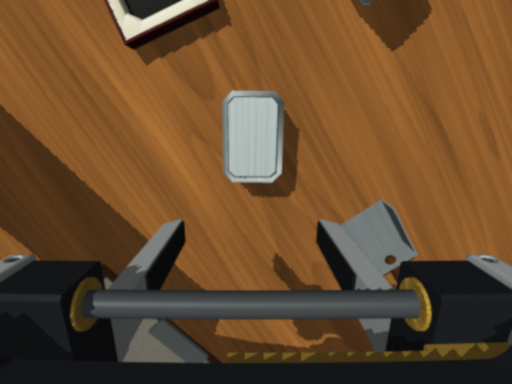

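The deep tin is at (253,138), aligned with the view. The scoop pan is at (380,235), so I'll check finger clearance to it.

```bash
cat >> h.py <<'E'
def rect(i,im,uv,r,z,f=None,lo=80,smax=75):
    "minAreaRect on plane z (mm) of the grey blob nearest pixel uv"
    h=cv2.cvtColor(im,cv2.COLOR_BGR2HSV); m=((h[...,1]<smax)&(h[...,2]>lo)).astype('uint8')
    w=np.zeros_like(m); u,v=int(uv[0]),int(uv[1]); w[max(0,v-r):v+r,max(0,u-r):u+r]=1; m*=w
    cs,_=cv2.findContours(m,cv2.RETR_EXTERNAL,cv2.CHAIN_APPROX_NONE)
    k=max((q for q in cs if cv2.contourArea(q)>30),key=lambda q:cv2.pointPolygonTest(q,(u,v),True))
    pts=np.array([onz(i,p,z/1000)[:2]*1000 for p in k[:,0].astype(float)],np.float32)
    b=cv2.minAreaRect(pts); print('rect',np.round(b[0],1),np.round(b[1],1),round(b[2],1),'n',len(k),'bbox',cv2.boundingRect(k)); return pts
E
python3 - <<'E'
from h import *
i=cam('wrist'); im=cv2.imread('pics/w2.png')
rect(i,im,(253,138),65,40)
for th in(130,150,170): rect(i,im,(253,138),65,44,lo=th)
for q in((345,222),(382,202),(414,245)): print(q,onz(i,q,.03)[:2]*1000)
print('fingers',onz(i,(319,225),.04)*1000)
p,M,a=pose(); print([ (p+M@np.array([60,s*60,0])).round() for s in(-1,1)])
E
```

```text
rect [ 461.3 -308.1] [93.1 62.7] 58.1 n 287 bbox (222, 90, 62, 93)
rect [ 461.8 -308. ] [92.3 57.8] 59.2 n 344 bbox (225, 90, 57, 93)
rect [ 461.1 -307. ] [77.8 48.2] 58.4 n 229 bbox (228, 97, 49, 79)
rect [ 461.  -307.2] [76.9 47.1] 57.8 n 225 bbox (229, 98, 48, 78)
(345, 222) [ 502.60123788 -446.41109066]
(382, 202) [ 549.71020961 -446.87227736]
(414, 245) [ 560.77224698 -516.9848593 ]
fingers [ 474.7810661  -428.98048208   40.        ]
[array([ 408., -275.,  345.]), array([ 511., -338.,  345.])]
```

The deep tin is at (461,-307.5) with its long axis at 58.3°, and the sizes match. The scoop is clear of the fingers. Picking it up.

Emit:
{"name": "jog_arm", "arguments": {"targets": [{"x":30,"y":1,"z":0,"rx":0,"ry":0,"rz":0,"grip":94},{"x":30,"y":1,"z":0,"rx":0,"ry":0,"rz":0,"grip":94},{"x":0,"y":0,"z":30,"rx":0,"ry":0,"rz":0,"grip":94},{"x":0,"y":0,"z":30,"rx":0,"ry":0,"rz":0,"grip":94},{"x":0,"y":0,"z":30,"rx":0,"ry":0,"rz":0,"grip":94}]}}

```text
clock: 2.33
position: [0.4626, -0.3071, 0.2571]
tcp_rot: [2.734, 1.535, 0.004]
force: [-0.1, -1.2, -0.5]
finger_gap: 0.0938
gripper_force: 0.0
```

Emit:
{"name": "jog_arm", "arguments": {"targets": [{"x":0,"y":0,"z":18,"rx":0,"ry":0,"rz":0,"grip":94},{"x":0,"y":0,"z":12,"rx":0,"ry":0,"rz":0,"grip":94},{"x":0,"y":0,"z":5,"rx":0,"ry":0,"rz":0,"grip":94},{"x":0,"y":0,"z":0,"rx":0,"ry":0,"rz":0,"grip":80},{"x":0,"y":0,"z":0,"rx":0,"ry":0,"rz":0,"grip":70}], "squeeze": 20}}

```text
clock: 2.75
position: [0.4617, -0.3082, 0.2215]
tcp_rot: [2.738, 1.534, 0.002]
force: [-0.7, 0.3, -0.2]
finger_gap: 0.0837
gripper_force: 0.0
```

Emit:
{"name": "jog_arm", "arguments": {"targets": [{"x":0,"y":0,"z":0,"rx":0,"ry":0,"rz":0,"grip":64},{"x":0,"y":0,"z":0,"rx":0,"ry":0,"rz":0,"grip":55},{"x":0,"y":0,"z":0,"rx":0,"ry":0,"rz":0,"grip":50},{"x":0,"y":0,"z":0,"rx":0,"ry":0,"rz":0,"grip":50},{"x":0,"y":0,"z":0,"rx":0,"ry":0,"rz":0,"grip":50}]}}

```text
clock: 3.17
position: [0.4609, -0.3081, 0.2209]
tcp_rot: [2.741, 1.534, -0.0]
force: [-2.5, 2.0, 6.2]
finger_gap: 0.0617
gripper_force: 20.0
```

Run:
```python
from h import *
to(460,-103,218,81); s=robot.get_state(); print(s['finger_gap'],s['gripper_force'],s['force'])
```

```text
pos [ 460.9 -308.1  220.9] yaw 58.47 tilt [ 0.0002 -0.0006] shift [ 174.3 -108.     2.8] len 205 rz -22.5
0.06169817415866765 19.987105429172516 [-2.5241821   1.99139254  6.23640302]
```

The tin is gripped at 61.7 mm, which matches its width. Lifting it, carrying it to the long box and turning.

Emit:
{"name": "jog_arm", "arguments": {"targets": [{"x":0,"y":0,"z":-10,"rx":0,"ry":0,"rz":0,"grip":50},{"x":0,"y":0,"z":-20,"rx":0,"ry":0,"rz":0,"grip":50},{"x":0,"y":0,"z":-25,"rx":0,"ry":0,"rz":0,"grip":50},{"x":0,"y":0,"z":-15,"rx":0,"ry":0,"rz":0,"grip":50},{"x":29,"y":-18,"z":0,"rx":0,"ry":0,"rz":0,"grip":50}]}}

```text
clock: 3.58
position: [0.4617, -0.2781, 0.2946]
tcp_rot: [2.734, 1.522, 0.004]
force: [1.8, 1.4, -1.8]
finger_gap: 0.0622
gripper_force: 20.0
```

Emit:
{"name": "jog_arm", "arguments": {"targets": [{"x":29,"y":-18,"z":0,"rx":0,"ry":0,"rz":0,"grip":50},{"x":29,"y":-18,"z":0,"rx":0,"ry":0,"rz":0,"grip":50},{"x":29,"y":-18,"z":0,"rx":0,"ry":0,"rz":0,"grip":50},{"x":29,"y":-18,"z":0,"rx":0,"ry":0,"rz":0,"grip":50},{"x":29,"y":-18,"z":0,"rx":0,"ry":0,"rz":0,"grip":50}]}}

```text
clock: 4.0
position: [0.4595, -0.1017, 0.2898]
tcp_rot: [2.741, 1.533, 0.001]
force: [0.7, -0.5, -1.9]
finger_gap: 0.0622
gripper_force: 20.0
```

Emit:
{"name": "jog_arm", "arguments": {"targets": [{"x":0,"y":0,"z":0,"rx":0,"ry":0,"rz":-7,"grip":50},{"x":0,"y":0,"z":0,"rx":0,"ry":0,"rz":-7,"grip":50},{"x":0,"y":0,"z":0,"rx":0,"ry":0,"rz":-7,"grip":50},{"x":0,"y":0,"z":0,"rx":0,"ry":0,"rz":-1.5,"grip":50},{"x":0,"y":0,"z":0,"rx":0,"ry":0,"rz":0,"grip":50}]}}

```text
clock: 4.42
position: [0.4598, -0.1029, 0.2897]
tcp_rot: [2.388, 2.04, 0.0]
force: [0.4, -0.0, -1.8]
finger_gap: 0.0616
gripper_force: 20.0
```

Run:
```python
from h import *
to(459.7,-103.3,227,81); i,im=snap('wrist','w3'); print([wpx(i,p).round() for p in([460,-103,20],)],robot.get_state()['finger_gap'])
```

```text
pos [ 459.8 -102.9  289.7] yaw 81.02 tilt [ 0.0005 -0.0001] shift [-0.4 -0.1 62.7] len 63 rz 0.0
[array([250., 203.])] 0.06190037899378111
```

View pics/w3.png

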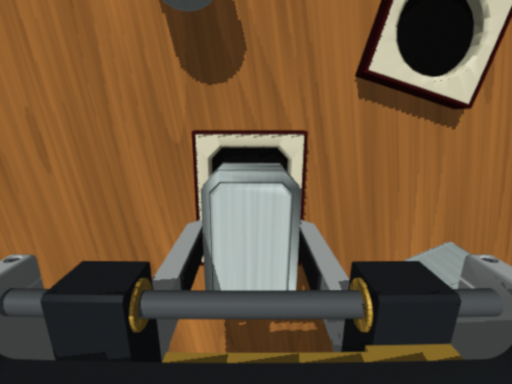

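The tin is centred over the recess at (250,203). Lowering.

Emit:
{"name": "jog_arm", "arguments": {"targets": [{"x":0,"y":0,"z":18,"rx":0,"ry":0,"rz":0,"grip":50},{"x":0,"y":0,"z":16,"rx":0,"ry":0,"rz":0,"grip":50},{"x":0,"y":0,"z":12,"rx":0,"ry":0,"rz":0,"grip":50},{"x":0,"y":0,"z":8,"rx":0,"ry":0,"rz":0,"grip":50},{"x":0,"y":0,"z":4,"rx":0,"ry":0,"rz":0,"grip":50}]}}

```text
clock: 4.88
position: [0.4594, -0.1031, 0.2303]
tcp_rot: [-2.389, -2.038, 0.002]
force: [-0.0, -0.4, -0.4]
finger_gap: 0.0619
gripper_force: 20.0
```

Emit:
{"name": "jog_arm", "arguments": {"targets": [{"x":0,"y":0,"z":2,"rx":0,"ry":0,"rz":0,"grip":50},{"x":0,"y":0,"z":1,"rx":0,"ry":0,"rz":0,"grip":50},{"x":0,"y":0,"z":1,"rx":0,"ry":0,"rz":0,"grip":50},{"x":0,"y":0,"z":0,"rx":0,"ry":0,"rz":0,"grip":50}]}}

```text
clock: 5.22
position: [0.4601, -0.1032, 0.2283]
tcp_rot: [2.389, 2.039, 0.001]
force: [-0.9, 0.3, -1.5]
finger_gap: 0.0621
gripper_force: 20.0
```

Emit:
{"name": "jog_arm", "arguments": {"targets": [{"x":0,"y":0,"z":1,"rx":0,"ry":0,"rz":0,"grip":50},{"x":0,"y":0,"z":0.5,"rx":0,"ry":0,"rz":0,"grip":50},{"x":0,"y":0,"z":0.5,"rx":0,"ry":0,"rz":0,"grip":50},{"x":0,"y":0,"z":0,"rx":0,"ry":0,"rz":0,"grip":50}]}}

```text
clock: 5.55
position: [0.4601, -0.1033, 0.2269]
tcp_rot: [2.388, 2.039, 0.001]
force: [-1.4, 0.7, 5.2]
finger_gap: 0.0618
gripper_force: 20.0
```

Contact is felt at 5.2 N. Releasing, rising, and backing off 60 mm to check.

Emit:
{"name": "jog_arm", "arguments": {"targets": [{"x":0,"y":0,"z":0,"rx":0,"ry":0,"rz":0,"grip":66},{"x":0,"y":0,"z":0,"rx":0,"ry":0,"rz":0,"grip":80},{"x":0,"y":0,"z":0,"rx":0,"ry":0,"rz":0,"grip":84},{"x":0,"y":0,"z":0,"rx":0,"ry":0,"rz":0,"grip":84},{"x":0,"y":0,"z":-8,"rx":0,"ry":0,"rz":0,"grip":84}]}}

```text
clock: 5.97
position: [0.4591, -0.1029, 0.2321]
tcp_rot: [-2.387, -2.038, 0.003]
force: [0.2, -0.5, 0.2]
finger_gap: 0.0835
gripper_force: 0.0
```

Emit:
{"name": "jog_arm", "arguments": {"targets": [{"x":0,"y":0,"z":-35,"rx":0,"ry":0,"rz":0,"grip":84},{"x":0,"y":0,"z":-35,"rx":0,"ry":0,"rz":0,"grip":84},{"x":-20,"y":0,"z":-35,"rx":0,"ry":0,"rz":0,"grip":84},{"x":-40,"y":0,"z":0,"rx":0,"ry":0,"rz":0,"grip":94},{"x":0,"y":0,"z":0,"rx":0,"ry":0,"rz":0,"grip":94}]}}

```text
clock: 6.38
position: [0.4503, -0.1668, 0.3426]
tcp_rot: [2.387, 2.028, -0.0]
force: [-0.4, 0.9, -0.1]
finger_gap: 0.0927
gripper_force: 0.0
```

Run:
```python
from h import *
i,im=snap('wrist','w4'); uv=wpx(i,[460,-103,46]); print(uv)
for th in(130,150,170): rect(i,im,uv,60,50,lo=th,smax=60)
to(647,218,345,131)
```

```text
[247.34869414 131.55556974]
rect [ 459.3 -102.6] [110.1  88.4] 80.7 n 1044 bbox (199, 71, 95, 116)
rect [ 460.6 -102.3] [77.5 47.5] 80.6 n 236 bbox (224, 89, 49, 82)
rect [ 460.8 -102.3] [75.7 46.1] 80.3 n 232 bbox (224, 90, 49, 80)
pos [ 450.2 -164.8  340.6] yaw 80.72 tilt [ 0.0029 -0.0024] shift [409.5 132.5  -4.8] len 430 rz -50.3
```

View pics/w4.png

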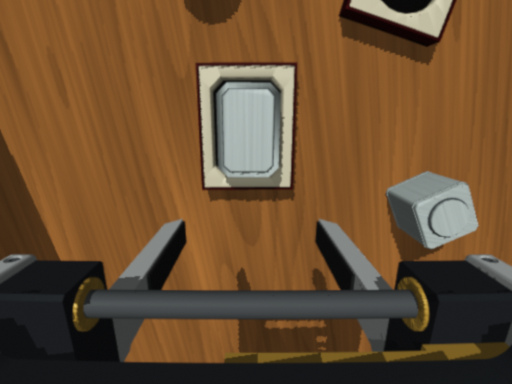

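The deep tin is seated at (460.7,-102.3), 80.5°. Going to the shallow tin next.

Emit:
{"name": "jog_arm", "arguments": {"targets": [{"x":35,"y":14.8,"z":0,"rx":0,"ry":0,"rz":0,"grip":94},{"x":35,"y":14.8,"z":0,"rx":0,"ry":0,"rz":0,"grip":94},{"x":35,"y":14.8,"z":0,"rx":0,"ry":0,"rz":0,"grip":94},{"x":35,"y":14.8,"z":0,"rx":0,"ry":0,"rz":0,"grip":94},{"x":35,"y":14.8,"z":0,"rx":0,"ry":0,"rz":0,"grip":94}]}}

```text
clock: 6.85
position: [0.5512, 0.0012, 0.3379]
tcp_rot: [-2.388, -2.039, 0.001]
force: [0.7, -0.8, 0.3]
finger_gap: 0.0935
gripper_force: 0.0
```

Emit:
{"name": "jog_arm", "arguments": {"targets": [{"x":35,"y":14.8,"z":0,"rx":0,"ry":0,"rz":0,"grip":94},{"x":35,"y":14.8,"z":0,"rx":0,"ry":0,"rz":0,"grip":94},{"x":35,"y":14.8,"z":0,"rx":0,"ry":0,"rz":0,"grip":94},{"x":35,"y":14.8,"z":0,"rx":0,"ry":0,"rz":0,"grip":94},{"x":35,"y":14.8,"z":0,"rx":0,"ry":0,"rz":0,"grip":94}]}}

```text
clock: 7.27
position: [0.6516, 0.1629, 0.3376]
tcp_rot: [-2.387, -2.04, 0.003]
force: [0.6, -0.1, 0.6]
finger_gap: 0.0942
gripper_force: 0.0
```

Emit:
{"name": "jog_arm", "arguments": {"targets": [{"x":35,"y":14.8,"z":0,"rx":0,"ry":0,"rz":0,"grip":94},{"x":0,"y":0,"z":0,"rx":0,"ry":0,"rz":-7.1,"grip":94},{"x":0,"y":0,"z":0,"rx":0,"ry":0,"rz":-7.1,"grip":94},{"x":0,"y":0,"z":0,"rx":0,"ry":0,"rz":-7.1,"grip":94},{"x":0,"y":0,"z":0,"rx":0,"ry":0,"rz":-7.1,"grip":94}]}}

```text
clock: 7.68
position: [0.6712, 0.1939, 0.337]
tcp_rot: [-1.805, -2.569, 0.003]
force: [-0.7, -0.2, 0.0]
finger_gap: 0.094
gripper_force: 0.0
```

Emit:
{"name": "jog_arm", "arguments": {"targets": [{"x":0,"y":0,"z":0,"rx":0,"ry":0,"rz":-7.1,"grip":94},{"x":0,"y":0,"z":0,"rx":0,"ry":0,"rz":-7.1,"grip":94},{"x":0,"y":0,"z":0,"rx":0,"ry":0,"rz":-7.1,"grip":94},{"x":0,"y":0,"z":0,"rx":0,"ry":0,"rz":0,"grip":94},{"x":0,"y":0,"z":0,"rx":0,"ry":0,"rz":0,"grip":94}]}}

```text
clock: 8.1
position: [0.6712, 0.193, 0.3378]
tcp_rot: [-1.314, -2.852, 0.001]
force: [0.5, 0.3, 0.1]
finger_gap: 0.0937
gripper_force: 0.0
```

Run:
```python
from h import *
i,im=snap('wrist','w5'); uv=wpx(i,[647,218,24]); print(uv)
for th in(100,130,150): rect(i,im,uv,70,24,lo=th)
to(647,218,204,131)
```

```text
[248.11058999 160.74172192]
rect [647.6 220.8] [63.  92.3] 40.5 n 247 bbox (221, 115, 59, 86)
rect [647.6 221.5] [61.9 91.1] 40.5 n 247 bbox (222, 115, 58, 85)
rect [647.7 221.7] [61.6 91.1] 40.5 n 246 bbox (223, 115, 57, 85)
pos [671.3 192.9 337.9] yaw 130.54 tilt [-0.0014 -0.0001] shift [ 34.8  -2.  134. ] len 138 rz -0.5
```

View pics/w5.png

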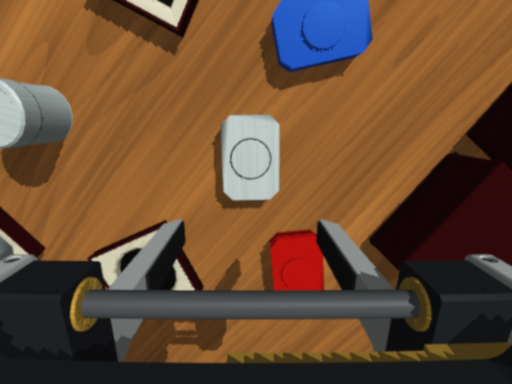

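The shallow tin is at (250,158) in the view, i.e. (647.6,221.3), 130.5°, with matching sizes; red and blue are clear of the fingers. Picking it up.

Emit:
{"name": "jog_arm", "arguments": {"targets": [{"x":37,"y":0.4,"z":0,"rx":0,"ry":0,"rz":0,"grip":94},{"x":0,"y":0,"z":30,"rx":0,"ry":0,"rz":0,"grip":94},{"x":0,"y":0,"z":35,"rx":0,"ry":0,"rz":0,"grip":94},{"x":0,"y":0,"z":30,"rx":0,"ry":0,"rz":0,"grip":94},{"x":0,"y":0,"z":20,"rx":0,"ry":0,"rz":0,"grip":94}]}}

```text
clock: 8.57
position: [0.6464, 0.2209, 0.2196]
tcp_rot: [-1.312, -2.85, 0.005]
force: [-0.8, -1.1, -0.4]
finger_gap: 0.0942
gripper_force: 0.0
```

Emit:
{"name": "jog_arm", "arguments": {"targets": [{"x":0,"y":0,"z":12,"rx":0,"ry":0,"rz":0,"grip":94},{"x":0,"y":0,"z":7,"rx":0,"ry":0,"rz":0,"grip":94},{"x":0,"y":0,"z":0,"rx":0,"ry":0,"rz":0,"grip":80},{"x":0,"y":0,"z":0,"rx":0,"ry":0,"rz":0,"grip":70},{"x":0,"y":0,"z":0,"rx":0,"ry":0,"rz":0,"grip":64}], "squeeze": 15}}

```text
clock: 8.98
position: [0.6486, 0.2208, 0.207]
tcp_rot: [1.31, 2.852, 0.004]
force: [0.0, -0.1, 0.2]
finger_gap: 0.0777
gripper_force: 0.0
```

Emit:
{"name": "jog_arm", "arguments": {"targets": [{"x":0,"y":0,"z":0,"rx":0,"ry":0,"rz":0,"grip":55},{"x":0,"y":0,"z":0,"rx":0,"ry":0,"rz":0,"grip":50},{"x":0,"y":0,"z":0,"rx":0,"ry":0,"rz":0,"grip":50},{"x":0,"y":0,"z":0,"rx":0,"ry":0,"rz":0,"grip":50}]}}

```text
clock: 9.32
position: [0.6481, 0.2206, 0.2063]
tcp_rot: [1.31, 2.853, 0.002]
force: [-0.5, -1.0, 4.5]
finger_gap: 0.0618
gripper_force: 15.0
```

Run:
```python
from h import *
to(460.7,-102.3,300,80.5); s=robot.get_state(); print(s['finger_gap'],s['gripper_force'],s['force'])
```

```text
pos [648.1 220.6 206.3] yaw 130.67 tilt [0.0022 0.0001] shift [-122.8 -352.4  -94.1] len 385 rz 50.2
0.06177819786218948 14.972839504480362 [-0.54138028 -1.02555636  4.47857157]
```

Emit:
{"name": "jog_arm", "arguments": {"targets": [{"x":0,"y":0,"z":-10,"rx":0,"ry":0,"rz":0,"grip":50},{"x":0,"y":0,"z":-25,"rx":0,"ry":0,"rz":0,"grip":50},{"x":0,"y":0,"z":-30,"rx":0,"ry":0,"rz":0,"grip":50},{"x":0,"y":0,"z":-30,"rx":0,"ry":0,"rz":0,"grip":50},{"x":0,"y":0,"z":-15,"rx":0,"ry":0,"rz":0,"grip":50}]}}

```text
clock: 9.73
position: [0.6482, 0.2208, 0.3196]
tcp_rot: [1.309, 2.851, 0.006]
force: [0.9, 0.8, 0.0]
finger_gap: 0.062
gripper_force: 15.0
```

Emit:
{"name": "jog_arm", "arguments": {"targets": [{"x":-12.3,"y":-35.2,"z":0,"rx":0,"ry":0,"rz":0,"grip":50},{"x":-12.3,"y":-35.2,"z":0,"rx":0,"ry":0,"rz":0,"grip":50},{"x":-12.3,"y":-35.2,"z":0,"rx":0,"ry":0,"rz":0,"grip":50},{"x":-12.3,"y":-35.2,"z":0,"rx":0,"ry":0,"rz":0,"grip":50},{"x":-12.3,"y":-35.2,"z":0,"rx":0,"ry":0,"rz":0,"grip":50}]}}

```text
clock: 10.15
position: [0.5532, 0.0582, 0.3147]
tcp_rot: [-1.31, -2.855, 0.0]
force: [0.3, -1.0, -0.6]
finger_gap: 0.0619
gripper_force: 15.0
```

Emit:
{"name": "jog_arm", "arguments": {"targets": [{"x":-12.3,"y":-35.2,"z":0,"rx":0,"ry":0,"rz":0,"grip":50},{"x":-12.3,"y":-35.2,"z":0,"rx":0,"ry":0,"rz":0,"grip":50},{"x":-12.3,"y":-35.2,"z":0,"rx":0,"ry":0,"rz":0,"grip":50},{"x":-12.3,"y":-35.2,"z":0,"rx":0,"ry":0,"rz":0,"grip":50},{"x":-12.3,"y":-35.2,"z":0,"rx":0,"ry":0,"rz":0,"grip":50}]}}

```text
clock: 10.57
position: [0.4597, -0.1032, 0.315]
tcp_rot: [1.31, 2.855, 0.0]
force: [-0.0, -0.6, -0.3]
finger_gap: 0.062
gripper_force: 15.0
```

Emit:
{"name": "jog_arm", "arguments": {"targets": [{"x":0,"y":0,"z":0,"rx":0,"ry":0,"rz":7.1,"grip":50},{"x":0,"y":0,"z":0,"rx":0,"ry":0,"rz":7.1,"grip":50},{"x":0,"y":0,"z":0,"rx":0,"ry":0,"rz":7.1,"grip":50},{"x":0,"y":0,"z":0,"rx":0,"ry":0,"rz":7.1,"grip":50},{"x":0,"y":0,"z":0,"rx":0,"ry":0,"rz":7.1,"grip":50}]}}

```text
clock: 10.98
position: [0.4607, -0.1022, 0.3149]
tcp_rot: [2.127, 2.312, 0.0]
force: [-0.3, 0.9, -1.2]
finger_gap: 0.0621
gripper_force: 15.0
```

Emit:
{"name": "jog_arm", "arguments": {"targets": [{"x":0,"y":0,"z":0,"rx":0,"ry":0,"rz":7.1,"grip":50},{"x":0,"y":0,"z":0,"rx":0,"ry":0,"rz":7.1,"grip":50},{"x":0,"y":0,"z":0,"rx":0,"ry":0,"rz":0.5,"grip":50},{"x":0,"y":0,"z":0,"rx":0,"ry":0,"rz":0,"grip":50},{"x":0,"y":0,"z":0,"rx":0,"ry":0,"rz":0,"grip":50}]}}

```text
clock: 11.4
position: [0.4609, -0.102, 0.3148]
tcp_rot: [2.396, 2.032, 0.0]
force: [0.8, -0.3, -0.3]
finger_gap: 0.062
gripper_force: 15.0
```

Run:
```python
from h import *
to(460.6,-103,252.3,80.5); i,im=snap('wrist','w6')
cv2.imwrite('pics/w6c.png',cv2.resize(im[90:320,140:360],None,fx=2.5,fy=2.5))
print([wpx(i,p).round() for p in([460.7,-102.3,40],)],robot.get_state()['finger_gap'])
```

```text
pos [ 460.9 -102.   314.8] yaw 80.62 tilt [ 0.0001 -0.    ] shift [-1.  -0.2 62.5] len 63 rz 0.1
[array([250., 202.])] 0.06159085944155662
```

View pics/w6c.png

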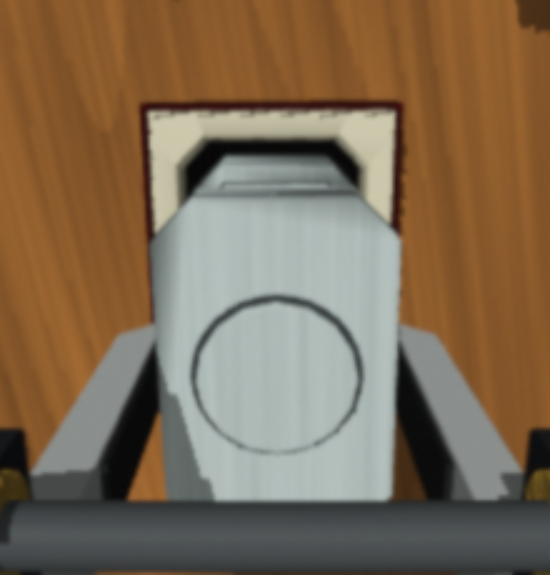

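The crop shows the deep tin's panel edge at columns 220–330 (centre 275) and the shallow tin's plug centred at 277, so they are aligned. Lowering slowly.

Emit:
{"name": "jog_arm", "arguments": {"targets": [{"x":-1,"y":0,"z":16,"rx":0,"ry":0,"rz":0,"grip":50},{"x":0,"y":0,"z":16,"rx":0,"ry":0,"rz":0,"grip":50},{"x":0,"y":0,"z":12,"rx":0,"ry":0,"rz":0,"grip":50},{"x":0,"y":0,"z":7,"rx":0,"ry":0,"rz":0,"grip":50},{"x":0,"y":0,"z":2,"rx":0,"ry":0,"rz":0,"grip":50}]}}

```text
clock: 11.87
position: [0.4604, -0.1029, 0.2602]
tcp_rot: [-2.395, -2.029, 0.002]
force: [-0.5, 0.0, -1.5]
finger_gap: 0.0621
gripper_force: 15.0
```

Emit:
{"name": "jog_arm", "arguments": {"targets": [{"x":0,"y":0,"z":2,"rx":0,"ry":0,"rz":0,"grip":50},{"x":0,"y":0,"z":2,"rx":0,"ry":0,"rz":0,"grip":50},{"x":0,"y":0,"z":0,"rx":0,"ry":0,"rz":0,"grip":50},{"x":0,"y":0,"z":0,"rx":0,"ry":0,"rz":0,"grip":50}]}}

```text
clock: 12.2
position: [0.4611, -0.1032, 0.2583]
tcp_rot: [2.397, 2.029, 0.001]
force: [-0.3, 0.1, -1.2]
finger_gap: 0.0619
gripper_force: 15.0
```

Emit:
{"name": "jog_arm", "arguments": {"targets": [{"x":0,"y":0,"z":1,"rx":0,"ry":0,"rz":0,"grip":50},{"x":0,"y":0,"z":1,"rx":0,"ry":0,"rz":0,"grip":50},{"x":0,"y":0,"z":1,"rx":0,"ry":0,"rz":0,"grip":50},{"x":0,"y":0,"z":0,"rx":0,"ry":0,"rz":0,"grip":50}]}}

```text
clock: 12.53
position: [0.4608, -0.1031, 0.2545]
tcp_rot: [-2.398, -2.029, 0.0]
force: [-0.3, -0.1, -0.9]
finger_gap: 0.0618
gripper_force: 15.0
```

It is already past panel height (256.8) with no load, so the rim is over the panel. Continuing down.

Emit:
{"name": "jog_arm", "arguments": {"targets": [{"x":0,"y":0,"z":1,"rx":0,"ry":0,"rz":0,"grip":50},{"x":0,"y":0,"z":1,"rx":0,"ry":0,"rz":0,"grip":50},{"x":0,"y":0,"z":0.5,"rx":0,"ry":0,"rz":0,"grip":50},{"x":0,"y":0,"z":0,"rx":0,"ry":0,"rz":0,"grip":50}]}}

```text
clock: 12.87
position: [0.4608, -0.1031, 0.2523]
tcp_rot: [2.398, 2.029, -0.0]
force: [-0.5, -0.2, 0.7]
finger_gap: 0.0616
gripper_force: 15.0
```

Emit:
{"name": "jog_arm", "arguments": {"targets": [{"x":0,"y":0,"z":0.3,"rx":0,"ry":0,"rz":0,"grip":50},{"x":0,"y":0,"z":0,"rx":0,"ry":0,"rz":0,"grip":66},{"x":0,"y":0,"z":0,"rx":0,"ry":0,"rz":0,"grip":80},{"x":0,"y":0,"z":0,"rx":0,"ry":0,"rz":0,"grip":84},{"x":0,"y":0,"z":0,"rx":0,"ry":0,"rz":0,"grip":84}]}}

```text
clock: 13.28
position: [0.4609, -0.1031, 0.2518]
tcp_rot: [2.398, 2.029, 0.0]
force: [0.0, -0.1, 0.4]
finger_gap: 0.082
gripper_force: 0.0
```

Emit:
{"name": "jog_arm", "arguments": {"targets": [{"x":0,"y":0,"z":-10,"rx":0,"ry":0,"rz":0,"grip":84},{"x":0,"y":0,"z":-35,"rx":0,"ry":0,"rz":0,"grip":84},{"x":0,"y":0,"z":-35,"rx":0,"ry":0,"rz":0,"grip":84},{"x":-30,"y":0,"z":-20,"rx":0,"ry":0,"rz":0,"grip":94},{"x":-30,"y":0,"z":0,"rx":0,"ry":0,"rz":0,"grip":94}]}}

```text
clock: 13.7
position: [0.452, -0.1624, 0.3591]
tcp_rot: [2.386, 2.026, 0.008]
force: [0.7, -1.0, 0.2]
finger_gap: 0.0924
gripper_force: 0.0
```

Emit:
{"name": "jog_arm", "arguments": {"targets": [{"x":0,"y":0,"z":0,"rx":0,"ry":0,"rz":0,"grip":94},{"x":0,"y":0,"z":0,"rx":0,"ry":0,"rz":0,"grip":94}]}}

```text
clock: 13.87
position: [0.4507, -0.1632, 0.3528]
tcp_rot: [2.4, 2.026, 0.001]
force: [0.9, 0.2, -0.2]
finger_gap: 0.0938
gripper_force: 0.0
```

Run:
```python
from h import *
i,im=snap('wrist','w7'); uv=wpx(i,[460.7,-102.3,70]); print(uv)
for th in(140,150,160): rect(i,im,uv,42,70,lo=th,smax=60)
to(438,105,345)
cv2.imwrite('pics/w7c.png',cv2.resize(im[40:220,160:340],None,fx=3,fy=3))
```

```text
[249.38164917 137.19497703]
rect [ 459.9 -102.9] [77.6 81.6] 80.3 n 575 bbox (207, 95, 84, 84)
rect [ 459.9 -102.9] [77.6 81.6] 80.3 n 576 bbox (207, 95, 84, 84)
rect [ 459.9 -102.9] [77.6 81.5] 80.3 n 576 bbox (207, 95, 84, 84)
pos [ 450.7 -162.3  352. ] yaw 80.41 tilt [0.     0.0007] shift [261.5 -57.1   7.2] len 268 rz None
```

View pics/w7c.png

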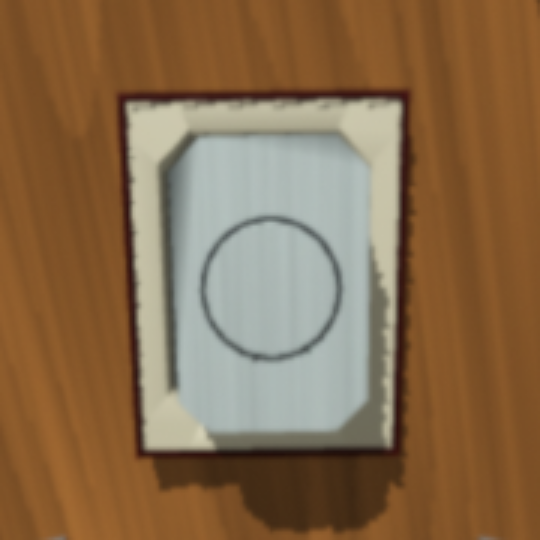

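The shallow tin is home, square, with its plug centre at pixel (250,136) against the expected (249,137). Next is the round caddy.

Emit:
{"name": "jog_arm", "arguments": {"targets": [{"x":33,"y":-9.5,"z":0,"rx":0,"ry":0,"rz":0,"grip":94},{"x":33,"y":-9.5,"z":0,"rx":0,"ry":0,"rz":0,"grip":94},{"x":33,"y":-9.5,"z":0,"rx":0,"ry":0,"rz":0,"grip":94},{"x":33,"y":-9.5,"z":0,"rx":0,"ry":0,"rz":0,"grip":94},{"x":33,"y":-9.5,"z":0,"rx":0,"ry":0,"rz":0,"grip":94}]}}

```text
clock: 14.33
position: [0.4305, 0.0108, 0.3512]
tcp_rot: [-2.396, -2.029, 0.001]
force: [1.0, 0.1, -0.5]
finger_gap: 0.094
gripper_force: 0.0
```

Emit:
{"name": "jog_arm", "arguments": {"targets": [{"x":33,"y":-9.5,"z":0,"rx":0,"ry":0,"rz":0,"grip":94},{"x":0,"y":0,"z":0,"rx":0,"ry":0,"rz":0,"grip":94},{"x":0,"y":0,"z":0,"rx":0,"ry":0,"rz":0,"grip":94}]}}

```text
clock: 14.58
position: [0.4267, 0.0448, 0.3514]
tcp_rot: [-2.392, -2.035, 0.001]
force: [0.0, 0.2, -0.1]
finger_gap: 0.0938
gripper_force: 0.0
```

Run:
```python
from h import *
i,im=snap('wrist','w8'); uv=wpx(i,[438,105,72]); print(uv)
h=cv2.cvtColor(im,cv2.COLOR_BGR2HSV)
for th in(110,140,160): rect(i,im,uv,80,72,lo=th)
print(im[int(uv[1]),int(uv[0])], h[int(uv[1])-60:int(uv[1])+60:8,int(uv[0])])
to(438,105,228)
cv2.imwrite('pics/w8c.png',im[:230,130:380])
```

```text
[252.08700726 137.82736728]
rect [437.8 106.5] [62.5 62. ] 16.2 n 190 bbox (218, 102, 68, 68)
rect [437.3 106.9] [60.6 61.9] 80.8 n 187 bbox (218, 102, 67, 67)
rect [437.2 106.9] [60.8 60. ] 82.5 n 185 bbox (219, 102, 65, 67)
[193 196 183] [[ 15 176 142]
 [ 14 176 142]
 [ 15 174 142]
 [ 15 130 147]
 [ 81  17 147]
 [ 80  16 197]
 [ 83  16 193]
 [ 83  16 194]
 [ 82  15 190]
 [ 83  16 192]
 [ 83  16 188]
 [ 80  15 199]
 [ 14 174  72]
 [ 14 172  71]
 [ 14 172  71]]
pos [427.1  43.6 351.4] yaw 80.65 tilt [-0.001  -0.0004] shift [ 62.4   0.9 123.4] len 138 rz None
```

View pics/w8c.png

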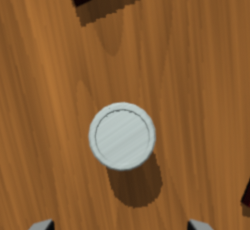

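The round caddy is at (252,136) in the full picture, i.e. (437.7,106.5), 62.5 mm across. Picking it up.

Emit:
{"name": "jog_arm", "arguments": {"targets": [{"x":32,"y":0.3,"z":0,"rx":0,"ry":0,"rz":0,"grip":94},{"x":32,"y":0.3,"z":0,"rx":0,"ry":0,"rz":0,"grip":94},{"x":0,"y":0,"z":20,"rx":0,"ry":0,"rz":0,"grip":94},{"x":0,"y":0,"z":35,"rx":0,"ry":0,"rz":0,"grip":94},{"x":0,"y":0,"z":30,"rx":0,"ry":0,"rz":0,"grip":94}]}}

```text
clock: 15.05
position: [0.4391, 0.105, 0.266]
tcp_rot: [2.398, 2.028, 0.002]
force: [-0.3, -0.2, -0.7]
finger_gap: 0.094
gripper_force: 0.0
```

Emit:
{"name": "jog_arm", "arguments": {"targets": [{"x":0,"y":0,"z":22,"rx":0,"ry":0,"rz":0,"grip":94},{"x":0,"y":0,"z":14,"rx":0,"ry":0,"rz":0,"grip":94},{"x":0,"y":0,"z":4,"rx":0,"ry":0,"rz":0,"grip":94},{"x":0,"y":0,"z":0,"rx":0,"ry":0,"rz":0,"grip":80},{"x":0,"y":0,"z":0,"rx":0,"ry":0,"rz":0,"grip":72}], "squeeze": 20}}

```text
clock: 15.47
position: [0.4392, 0.1049, 0.2275]
tcp_rot: [2.399, 2.027, 0.001]
force: [0.6, -0.3, 0.1]
finger_gap: 0.0842
gripper_force: 0.0
```

Emit:
{"name": "jog_arm", "arguments": {"targets": [{"x":0,"y":0,"z":0,"rx":0,"ry":0,"rz":0,"grip":64},{"x":0,"y":0,"z":0,"rx":0,"ry":0,"rz":0,"grip":55},{"x":0,"y":0,"z":0,"rx":0,"ry":0,"rz":0,"grip":50},{"x":0,"y":0,"z":0,"rx":0,"ry":0,"rz":0,"grip":50},{"x":0,"y":0,"z":0,"rx":0,"ry":0,"rz":0,"grip":50}]}}

```text
clock: 15.88
position: [0.4388, 0.1055, 0.2281]
tcp_rot: [2.398, 2.029, 0.001]
force: [-2.2, 0.1, 5.7]
finger_gap: 0.0636
gripper_force: 20.0
```

Run:
```python
from h import *
to(643.4,21.2,300); s=robot.get_state(); print(s['finger_gap'],s['gripper_force'],s['force'])
```

```text
pos [438.8 105.5 228.1] yaw 80.48 tilt [0.0012 0.    ] shift [-49.3 215.8 -71.7] len 233 rz None
0.0636033400452023 20.00235378742218 [-2.22728028  0.13413994  5.679228  ]
```

Emit:
{"name": "jog_arm", "arguments": {"targets": [{"x":0,"y":0,"z":-10,"rx":0,"ry":0,"rz":0,"grip":50},{"x":0,"y":0,"z":-22,"rx":0,"ry":0,"rz":0,"grip":50},{"x":0,"y":0,"z":-25,"rx":0,"ry":0,"rz":0,"grip":50},{"x":0,"y":0,"z":-15,"rx":0,"ry":0,"rz":0,"grip":50},{"x":-8.4,"y":36,"z":0,"rx":0,"ry":0,"rz":0,"grip":50}]}}

```text
clock: 16.3
position: [0.4709, 0.093, 0.3036]
tcp_rot: [2.393, 2.033, 0.009]
force: [1.4, 1.0, -1.2]
finger_gap: 0.0638
gripper_force: 20.0
```

Emit:
{"name": "jog_arm", "arguments": {"targets": [{"x":-8.4,"y":36,"z":0,"rx":0,"ry":0,"rz":0,"grip":50},{"x":-8.4,"y":36,"z":0,"rx":0,"ry":0,"rz":0,"grip":50},{"x":-8.4,"y":36,"z":0,"rx":0,"ry":0,"rz":0,"grip":50},{"x":-8.4,"y":36,"z":0,"rx":0,"ry":0,"rz":0,"grip":50},{"x":-8.4,"y":36,"z":0,"rx":0,"ry":0,"rz":0,"grip":50}]}}

```text
clock: 16.72
position: [0.6448, 0.0192, 0.2986]
tcp_rot: [2.398, 2.029, -0.0]
force: [0.1, 1.0, -1.2]
finger_gap: 0.064
gripper_force: 20.0
```

Emit:
{"name": "jog_arm", "arguments": {"targets": [{"x":0,"y":0,"z":0,"rx":0,"ry":0,"rz":0,"grip":50},{"x":0,"y":0,"z":0,"rx":0,"ry":0,"rz":0,"grip":50}]}}

```text
clock: 16.88
position: [0.6446, 0.019, 0.2968]
tcp_rot: [-2.398, -2.026, 0.003]
force: [-0.2, -0.3, -1.2]
finger_gap: 0.0641
gripper_force: 20.0
```

Run:
```python
from h import *
to(643.4,20.5,234); i,im=snap('wrist','w9'); print(wpx(i,[643.4,21.2,20]))
print([wpx(i,p).round() for p in([643.4+76,21,20],[643.4-76,21,20])])
cv2.imwrite('pics/w9c.png',im[80:320,120:380])
```

```text
pos [644.6  19.  296.8] yaw 80.38 tilt [-0.003   0.0001] shift [ 1.3 -1.2 62.8] len 63 rz None
[249.47114954 199.23256952]
[array([326., 187.]), array([175., 212.])]
```

View pics/w9c.png

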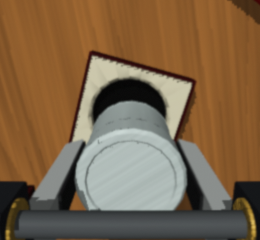

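The picture (crop offset 120,80) shows the caddy lined up under the recess at about (250,180). I'll correct by about 1 mm and lower.

Emit:
{"name": "jog_arm", "arguments": {"targets": [{"x":1.3,"y":-1.2,"z":18,"rx":0,"ry":0,"rz":0,"grip":50},{"x":0,"y":0,"z":16,"rx":0,"ry":0,"rz":0,"grip":50},{"x":0,"y":0,"z":12,"rx":0,"ry":0,"rz":0,"grip":50},{"x":0,"y":0,"z":8,"rx":0,"ry":0,"rz":0,"grip":50},{"x":0,"y":0,"z":4,"rx":0,"ry":0,"rz":0,"grip":50}]}}

```text
clock: 17.35
position: [0.6413, 0.0221, 0.2398]
tcp_rot: [-2.396, -2.029, 0.002]
force: [-0.1, 0.1, -2.0]
finger_gap: 0.064
gripper_force: 20.0
```

Emit:
{"name": "jog_arm", "arguments": {"targets": [{"x":0,"y":0,"z":1.5,"rx":0,"ry":0,"rz":0,"grip":50},{"x":0,"y":0,"z":1,"rx":0,"ry":0,"rz":0,"grip":50},{"x":0,"y":0,"z":1,"rx":0,"ry":0,"rz":0,"grip":50},{"x":0,"y":0,"z":0,"rx":0,"ry":0,"rz":0,"grip":50}]}}

```text
clock: 17.68
position: [0.6426, 0.0215, 0.2381]
tcp_rot: [2.397, 2.029, 0.001]
force: [-0.3, -0.1, -2.1]
finger_gap: 0.0638
gripper_force: 20.0
```

Emit:
{"name": "jog_arm", "arguments": {"targets": [{"x":0,"y":0,"z":1,"rx":0,"ry":0,"rz":0,"grip":50},{"x":0,"y":0,"z":1,"rx":0,"ry":0,"rz":0,"grip":50},{"x":0,"y":0,"z":0.5,"rx":0,"ry":0,"rz":0,"grip":50},{"x":0,"y":0,"z":0,"rx":0,"ry":0,"rz":0,"grip":50}]}}

```text
clock: 18.02
position: [0.6423, 0.0214, 0.2347]
tcp_rot: [-2.398, -2.029, 0.0]
force: [0.7, 0.5, -1.7]
finger_gap: 0.0636
gripper_force: 20.0
```

Emit:
{"name": "jog_arm", "arguments": {"targets": [{"x":0,"y":0,"z":0.5,"rx":0,"ry":0,"rz":0,"grip":50},{"x":0,"y":0,"z":0.5,"rx":0,"ry":0,"rz":0,"grip":50},{"x":0,"y":0,"z":0,"rx":0,"ry":0,"rz":0,"grip":50}]}}

```text
clock: 18.27
position: [0.6424, 0.0215, 0.2342]
tcp_rot: [2.398, 2.029, 0.0]
force: [-0.5, 0.4, 0.2]
finger_gap: 0.0637
gripper_force: 20.0
```

Contact. Releasing, rising, and backing off to check.

Emit:
{"name": "jog_arm", "arguments": {"targets": [{"x":0,"y":0,"z":0.3,"rx":0,"ry":0,"rz":0,"grip":50},{"x":0,"y":0,"z":0,"rx":0,"ry":0,"rz":0,"grip":68},{"x":0,"y":0,"z":0,"rx":0,"ry":0,"rz":0,"grip":80},{"x":0,"y":0,"z":0,"rx":0,"ry":0,"rz":0,"grip":84},{"x":0,"y":0,"z":0,"rx":0,"ry":0,"rz":0,"grip":84}]}}

```text
clock: 18.68
position: [0.6424, 0.0215, 0.2336]
tcp_rot: [2.398, 2.029, 0.0]
force: [0.2, 0.2, -0.1]
finger_gap: 0.083
gripper_force: 0.0
```

Emit:
{"name": "jog_arm", "arguments": {"targets": [{"x":0,"y":0,"z":-10,"rx":0,"ry":0,"rz":0,"grip":84},{"x":0,"y":0,"z":-38,"rx":0,"ry":0,"rz":0,"grip":84},{"x":0,"y":0,"z":-38,"rx":0,"ry":0,"rz":0,"grip":84},{"x":-20,"y":0,"z":-30,"rx":0,"ry":0,"rz":0,"grip":94},{"x":-40,"y":0,"z":0,"rx":0,"ry":0,"rz":0,"grip":94}]}}

```text
clock: 19.1
position: [0.6338, -0.0348, 0.36]
tcp_rot: [2.383, 2.03, 0.02]
force: [0.2, 0.2, 1.0]
finger_gap: 0.0928
gripper_force: 0.0
```

Emit:
{"name": "jog_arm", "arguments": {"targets": [{"x":0,"y":0,"z":0,"rx":0,"ry":0,"rz":0,"grip":94},{"x":0,"y":0,"z":0,"rx":0,"ry":0,"rz":0,"grip":94}]}}

```text
clock: 19.27
position: [0.6322, -0.0394, 0.3512]
tcp_rot: [2.4, 2.025, 0.002]
force: [-1.3, -0.2, -0.6]
finger_gap: 0.094
gripper_force: 0.0
```

Run:
```python
from h import *
i,im=snap('wrist','w10'); uv=wpx(i,[643.4,21.2,78]); print(uv)
cv2.imwrite('pics/w10c.png',cv2.resize(im[:230,130:380],None,fx=1.5,fy=1.5))
for th in(110,140,160): rect(i,im,uv,42,78,lo=th,smax=40)
to(646,-217,345,17)
to(646-62,-217-19,345,17)
```

```text
[250.38135952 137.91783706]
rect [638.8  20.9] [69.  65.9] 38.1 n 286 bbox (208, 102, 84, 70)
rect [638.3  21.5] [68.8 64.5] 38.5 n 286 bbox (208, 102, 84, 69)
rect [638.3  23. ] [59.3 67.1] 80.3 n 283 bbox (208, 103, 74, 67)
pos [632.2 -38.2 350. ] yaw 80.39 tilt [0.0004 0.0005] shift [-173.9   43.4    4.9] len 179 rz 63.4
pos [632.2 -38.2 350. ] yaw 80.39 tilt [0.0004 0.0005] shift [-203.   -14.5    4.9] len 204 rz 63.4
```

View pics/w10c.png

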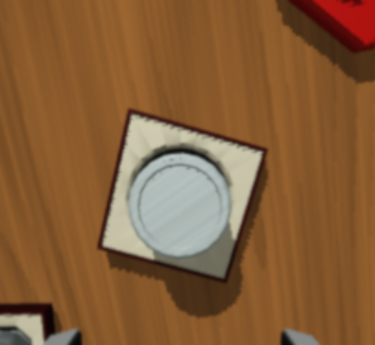

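The round caddy is home, centred at (250,136) against the expected (250,138). Next is the square caddy.

Emit:
{"name": "jog_arm", "arguments": {"targets": [{"x":-33.8,"y":-2.4,"z":0,"rx":0,"ry":0,"rz":0,"grip":94},{"x":-33.8,"y":-2.4,"z":0,"rx":0,"ry":0,"rz":0,"grip":94},{"x":-33.8,"y":-2.4,"z":0,"rx":0,"ry":0,"rz":0,"grip":94},{"x":-33.8,"y":-2.4,"z":0,"rx":0,"ry":0,"rz":0,"grip":94},{"x":-33.8,"y":-2.4,"z":0,"rx":0,"ry":0,"rz":0,"grip":94}]}}

```text
clock: 19.73
position: [0.5925, -0.2023, 0.3485]
tcp_rot: [-2.395, -2.031, 0.001]
force: [1.0, 0.3, 0.1]
finger_gap: 0.0941
gripper_force: 0.0
```

Emit:
{"name": "jog_arm", "arguments": {"targets": [{"x":-33.8,"y":-2.4,"z":0,"rx":0,"ry":0,"rz":0,"grip":94},{"x":0,"y":0,"z":0,"rx":0,"ry":0,"rz":7,"grip":94},{"x":0,"y":0,"z":0,"rx":0,"ry":0,"rz":7,"grip":94},{"x":0,"y":0,"z":0,"rx":0,"ry":0,"rz":7,"grip":94},{"x":0,"y":0,"z":0,"rx":0,"ry":0,"rz":7,"grip":94}]}}

```text
clock: 20.15
position: [0.585, -0.2345, 0.3483]
tcp_rot: [-2.819, -1.381, 0.002]
force: [-1.0, 0.4, -0.1]
finger_gap: 0.094
gripper_force: 0.0
```

Emit:
{"name": "jog_arm", "arguments": {"targets": [{"x":0,"y":0,"z":0,"rx":0,"ry":0,"rz":7,"grip":94},{"x":0,"y":0,"z":0,"rx":0,"ry":0,"rz":7,"grip":94},{"x":0,"y":0,"z":0,"rx":0,"ry":0,"rz":7,"grip":94},{"x":0,"y":0,"z":0,"rx":0,"ry":0,"rz":7,"grip":94},{"x":0,"y":0,"z":0,"rx":0,"ry":0,"rz":7,"grip":94}]}}

```text
clock: 20.57
position: [0.5851, -0.2339, 0.3484]
tcp_rot: [-3.104, -0.47, 0.003]
force: [0.4, 0.2, 1.0]
finger_gap: 0.0938
gripper_force: 0.0
```

Emit:
{"name": "jog_arm", "arguments": {"targets": [{"x":0,"y":0,"z":0,"rx":0,"ry":0,"rz":0,"grip":94},{"x":0,"y":0,"z":0,"rx":0,"ry":0,"rz":0,"grip":94}]}}

```text
clock: 20.73
position: [0.585, -0.2343, 0.3487]
tcp_rot: [-3.103, -0.484, 0.002]
force: [0.2, -0.9, 0.0]
finger_gap: 0.0942
gripper_force: 0.0
```

Run:
```python
from h import *
i,im=snap('wrist','w11'); uv=wpx(i,[646,-217,64]); print(uv)
for th in(90,120,140,150,160,170): rect(i,im,uv,70,64,lo=th)
to(646,-217,222,17)
```

```text
[253.56532682 134.75367347]
rect [ 650.8 -220.3] [57.7 57.8] 16.5 n 228 bbox (228, 99, 63, 63)
rect [ 650.7 -219.9] [57.7 57.1] 16.5 n 228 bbox (228, 99, 62, 63)
rect [ 650.6 -219.8] [57.7 56.8] 16.5 n 228 bbox (228, 99, 62, 63)
rect [ 650.3 -219.8] [56.7 56.6] 16.5 n 224 bbox (228, 100, 61, 62)
rect [ 650.4 -219.6] [56.  56.6] 16.2 n 221 bbox (228, 100, 61, 62)
rect [ 650.5 -219.6] [55.5 56.3] 16.4 n 219 bbox (228, 100, 61, 61)
pos [ 585.  -234.5  348.8] yaw 17.71 tilt [-0.0012  0.0008] shift [ 63.6   2.1 126.8] len 142 rz 0.7
```

The square caddy's top face measures 57.7 x 57.8 mm at (650.7,-220), 16.5°. Picking it up.

Emit:
{"name": "jog_arm", "arguments": {"targets": [{"x":33.5,"y":3.1,"z":0,"rx":0,"ry":0,"rz":0,"grip":94},{"x":33.5,"y":3.1,"z":0,"rx":0,"ry":0,"rz":0,"grip":94},{"x":0,"y":0,"z":20,"rx":0,"ry":0,"rz":1.2,"grip":94},{"x":0,"y":0,"z":30,"rx":0,"ry":0,"rz":0,"grip":94},{"x":0,"y":0,"z":30,"rx":0,"ry":0,"rz":0,"grip":94}]}}

```text
clock: 21.2
position: [0.6515, -0.2205, 0.2696]
tcp_rot: [3.108, 0.45, 0.004]
force: [0.3, -0.6, -0.8]
finger_gap: 0.0942
gripper_force: 0.0
```

Emit:
{"name": "jog_arm", "arguments": {"targets": [{"x":0,"y":0,"z":25,"rx":0,"ry":0,"rz":0,"grip":94},{"x":0,"y":0,"z":16,"rx":0,"ry":0,"rz":0,"grip":94},{"x":0,"y":0,"z":5,"rx":0,"ry":0,"rz":0,"grip":94},{"x":0,"y":0,"z":0,"rx":0,"ry":0,"rz":0,"grip":80},{"x":0,"y":0,"z":0,"rx":0,"ry":0,"rz":0,"grip":70}], "squeeze": 20}}

```text
clock: 21.62
position: [0.6508, -0.221, 0.2244]
tcp_rot: [3.109, 0.446, 0.001]
force: [0.2, -0.9, 0.6]
finger_gap: 0.0844
gripper_force: 0.0
```

Emit:
{"name": "jog_arm", "arguments": {"targets": [{"x":0,"y":0,"z":0,"rx":0,"ry":0,"rz":0,"grip":62},{"x":0,"y":0,"z":0,"rx":0,"ry":0,"rz":0,"grip":54},{"x":0,"y":0,"z":0,"rx":0,"ry":0,"rz":0,"grip":46},{"x":0,"y":0,"z":0,"rx":0,"ry":0,"rz":0,"grip":46},{"x":0,"y":0,"z":0,"rx":0,"ry":0,"rz":0,"grip":46}]}}

```text
clock: 22.03
position: [0.6507, -0.221, 0.225]
tcp_rot: [3.109, 0.445, 0.003]
force: [-0.1, 1.0, 3.6]
finger_gap: 0.0581
gripper_force: 20.0
```

Run:
```python
from h import *
to(448.6,306.5,330,13.3); s=robot.get_state(); print(s['finger_gap'],s['gripper_force'],s['force'],s['joint_positions'][5])
```

```text
pos [ 650.7 -221.   225. ] yaw 16.29 tilt [ 0.0019 -0.0003] shift [ -45.9 -562.9 -105.5] len 575 rz 3.0
0.058052822371080365 20.00059872865677 [-0.11750683  0.96922563  3.62064295] 0.8764845983140469
```

Emit:
{"name": "jog_arm", "arguments": {"targets": [{"x":0,"y":0,"z":-10,"rx":0,"ry":0,"rz":3,"grip":46},{"x":0,"y":0,"z":-25,"rx":0,"ry":0,"rz":0,"grip":46},{"x":0,"y":0,"z":-30,"rx":0,"ry":0,"rz":0,"grip":46},{"x":0,"y":0,"z":-25,"rx":0,"ry":0,"rz":0,"grip":46},{"x":0,"y":0,"z":-12,"rx":0,"ry":0,"rz":0,"grip":46}]}}

```text
clock: 22.45
position: [0.6508, -0.2213, 0.3298]
tcp_rot: [3.117, 0.363, 0.008]
force: [0.1, 0.1, -1.1]
finger_gap: 0.0578
gripper_force: 20.0
```

Run:
```python
from h import *
to(448.6,306.5,330,13.3)
```

```text
pos [ 650.8 -221.3  329.8] yaw 13.28 tilt [ 0.0054 -0.0026] shift [ -75.6 -560.1   -2.7] len 565 rz -0.0
```

Emit:
{"name": "jog_arm", "arguments": {"targets": [{"x":-5,"y":-37.3,"z":0,"rx":0,"ry":0,"rz":0,"grip":46},{"x":-5,"y":-37.3,"z":0,"rx":0,"ry":0,"rz":0,"grip":46},{"x":-5,"y":-37.3,"z":0,"rx":0,"ry":0,"rz":0,"grip":46},{"x":-5,"y":-37.3,"z":0,"rx":0,"ry":0,"rz":0,"grip":46},{"x":-5,"y":-37.3,"z":0,"rx":0,"ry":0,"rz":0,"grip":46}]}}

```text
clock: 22.87
position: [0.5821, -0.044, 0.3243]
tcp_rot: [-3.12, -0.362, 0.003]
force: [1.0, -0.7, -1.5]
finger_gap: 0.0577
gripper_force: 20.0
```

Emit:
{"name": "jog_arm", "arguments": {"targets": [{"x":-5,"y":-37.3,"z":0,"rx":0,"ry":0,"rz":0,"grip":46},{"x":-5,"y":-37.3,"z":0,"rx":0,"ry":0,"rz":0,"grip":46},{"x":-5,"y":-37.3,"z":0,"rx":0,"ry":0,"rz":0,"grip":46},{"x":-5,"y":-37.3,"z":0,"rx":0,"ry":0,"rz":0,"grip":46},{"x":-5,"y":-37.3,"z":0,"rx":0,"ry":0,"rz":0,"grip":46}]}}

```text
clock: 23.28
position: [0.5149, 0.1319, 0.3246]
tcp_rot: [3.12, 0.363, -0.002]
force: [0.4, 0.7, -3.0]
finger_gap: 0.0581
gripper_force: 20.0
```

Emit:
{"name": "jog_arm", "arguments": {"targets": [{"x":-5,"y":-37.3,"z":0,"rx":0,"ry":0,"rz":0,"grip":46},{"x":-5,"y":-37.3,"z":0,"rx":0,"ry":0,"rz":0,"grip":46},{"x":-5,"y":-37.3,"z":0,"rx":0,"ry":0,"rz":0,"grip":46},{"x":-5,"y":-37.3,"z":0,"rx":0,"ry":0,"rz":0,"grip":46},{"x":-5,"y":-37.3,"z":0,"rx":0,"ry":0,"rz":0,"grip":46}]}}

```text
clock: 23.7
position: [0.4477, 0.3076, 0.3246]
tcp_rot: [3.12, 0.363, -0.002]
force: [0.9, 0.4, -1.8]
finger_gap: 0.058
gripper_force: 20.0
```

Emit:
{"name": "jog_arm", "arguments": {"targets": [{"x":0,"y":0,"z":0,"rx":0,"ry":0,"rz":0,"grip":46},{"x":0,"y":0,"z":0,"rx":0,"ry":0,"rz":0,"grip":46},{"x":0,"y":0,"z":0,"rx":0,"ry":0,"rz":0,"grip":46}]}}

```text
clock: 23.95
position: [0.4489, 0.306, 0.3247]
tcp_rot: [3.119, 0.364, -0.002]
force: [-0.2, -0.7, -1.6]
finger_gap: 0.0583
gripper_force: 20.0
```

Run:
```python
from h import *
to(448.6,306.5,231,13.3); print(robot.get_state()['finger_gap'])
i,im=snap('wrist','w12'); uv=wpx(i,[448.6,306.5,20]); print(uv)
h=cv2.cvtColor(im,cv2.COLOR_BGR2HSV)
# visible front corners of the white insert, on z=20 (must be +-~50 about the box centre)
t=np.radians(13.3); ax=np.array([np.cos(t),np.sin(t)]); ay=np.array([-ax[1],ax[0]])
m=((h[...,1]<75)&(h[...,1]>20)&(h[...,2]>110)).astype('uint8'); m[int(uv[1])+10:]=0
P=np.array([onz(i,(u,v),.02)[:2]*1000-[448.6,306.5] for v,u in zip(*np.nonzero(m))])
P=P[np.abs(P).max(1)<70]; a,b=P@ax,P@ay; print(len(P),'x',np.percentile(a,[1,99]).round(1),'y',np.percentile(b,[.5,99.5]).round(1))
```

```text
pos [448.9 306.  324.7] yaw 13.31 tilt [-0.0009 -0.0016] shift [-0.  -0.6 93.7] len 94 rz 0.0
0.0582730851116611
[250.08164615 193.40644421]
2163 x [-5.2 49.9] y [-47.   51.5]
```

The box edges seen from close by agree within about 2 mm (y -47..51.5, x to 49.9), so I'll nudge and lower.

Emit:
{"name": "jog_arm", "arguments": {"targets": [{"x":0,"y":-1.2,"z":25,"rx":0,"ry":0,"rz":0,"grip":46},{"x":0,"y":0,"z":25,"rx":0,"ry":0,"rz":0,"grip":46},{"x":0,"y":0,"z":18,"rx":0,"ry":0,"rz":0,"grip":46},{"x":0,"y":0,"z":12,"rx":0,"ry":0,"rz":0,"grip":46},{"x":0,"y":0,"z":7,"rx":0,"ry":0,"rz":0,"grip":46}]}}

```text
clock: 24.42
position: [0.4489, 0.3058, 0.2364]
tcp_rot: [3.119, 0.359, -0.005]
force: [-0.6, -0.1, -2.1]
finger_gap: 0.0576
gripper_force: 20.0
```

Emit:
{"name": "jog_arm", "arguments": {"targets": [{"x":0,"y":0,"z":2,"rx":0,"ry":0,"rz":0,"grip":46},{"x":0,"y":0,"z":1,"rx":0,"ry":0,"rz":0,"grip":46},{"x":0,"y":0,"z":0,"rx":0,"ry":0,"rz":0,"grip":46},{"x":0,"y":0,"z":0,"rx":0,"ry":0,"rz":0,"grip":46}]}}

```text
clock: 24.75
position: [0.4492, 0.3075, 0.237]
tcp_rot: [-3.12, -0.363, -0.004]
force: [0.6, -0.7, -1.2]
finger_gap: 0.0582
gripper_force: 20.0
```

Emit:
{"name": "jog_arm", "arguments": {"targets": [{"x":0,"y":0,"z":1.5,"rx":0,"ry":0,"rz":0,"grip":46},{"x":0,"y":0,"z":1.5,"rx":0,"ry":0,"rz":0,"grip":46},{"x":0,"y":0,"z":0,"rx":0,"ry":0,"rz":0,"grip":46},{"x":0,"y":0,"z":0,"rx":0,"ry":0,"rz":0,"grip":46}]}}

```text
clock: 25.08
position: [0.4486, 0.3075, 0.2326]
tcp_rot: [3.12, 0.363, 0.0]
force: [-0.5, -0.2, -1.8]
finger_gap: 0.0579
gripper_force: 20.0
```

Emit:
{"name": "jog_arm", "arguments": {"targets": [{"x":0,"y":0,"z":1,"rx":0,"ry":0,"rz":0,"grip":46},{"x":0,"y":0,"z":0.5,"rx":0,"ry":0,"rz":0,"grip":46},{"x":0,"y":0,"z":0,"rx":0,"ry":0,"rz":0,"grip":46},{"x":0,"y":0,"z":0,"rx":0,"ry":0,"rz":0,"grip":46}]}}

```text
clock: 25.42
position: [0.4487, 0.3074, 0.231]
tcp_rot: [3.12, 0.363, 0.0]
force: [-0.0, -0.5, -0.5]
finger_gap: 0.0578
gripper_force: 20.0
```

Nearly at contact. After 0.7 mm more I'll release, rise and back off.

Emit:
{"name": "jog_arm", "arguments": {"targets": [{"x":0,"y":0,"z":0.7,"rx":0,"ry":0,"rz":0,"grip":46},{"x":0,"y":0,"z":0,"rx":0,"ry":0,"rz":0,"grip":46},{"x":0,"y":0,"z":0,"rx":0,"ry":0,"rz":0,"grip":46}]}}

```text
clock: 25.67
position: [0.4487, 0.3074, 0.231]
tcp_rot: [3.121, 0.363, 0.0]
force: [-2.7, -1.0, 3.7]
finger_gap: 0.0578
gripper_force: 20.0
```

Emit:
{"name": "jog_arm", "arguments": {"targets": [{"x":0,"y":0,"z":0,"rx":0,"ry":0,"rz":0,"grip":62},{"x":0,"y":0,"z":0,"rx":0,"ry":0,"rz":0,"grip":72},{"x":0,"y":0,"z":0,"rx":0,"ry":0,"rz":0,"grip":80},{"x":0,"y":0,"z":0,"rx":0,"ry":0,"rz":0,"grip":80},{"x":0,"y":0,"z":-10,"rx":0,"ry":0,"rz":0,"grip":80}]}}

```text
clock: 26.08
position: [0.448, 0.307, 0.2382]
tcp_rot: [3.119, 0.363, -0.007]
force: [-0.2, 0.4, -0.6]
finger_gap: 0.0793
gripper_force: 0.0
```

Emit:
{"name": "jog_arm", "arguments": {"targets": [{"x":0,"y":0,"z":-38,"rx":0,"ry":0,"rz":0,"grip":80},{"x":0,"y":0,"z":-38,"rx":0,"ry":0,"rz":0,"grip":80},{"x":-30,"y":0,"z":-28,"rx":0,"ry":0,"rz":0,"grip":80},{"x":-35,"y":0,"z":0,"rx":0,"ry":0,"rz":0,"grip":80},{"x":0,"y":0,"z":0,"rx":0,"ry":0,"rz":0,"grip":80}]}}

```text
clock: 26.5
position: [0.3818, 0.2917, 0.347]
tcp_rot: [-3.119, -0.365, -0.001]
force: [-0.7, 1.2, -0.8]
finger_gap: 0.0801
gripper_force: 0.0
```

Emit:
{"name": "jog_arm", "arguments": {"targets": [{"x":0,"y":0,"z":0,"rx":0,"ry":0,"rz":0,"grip":80},{"x":0,"y":0,"z":0,"rx":0,"ry":0,"rz":0,"grip":80}]}}

```text
clock: 26.67
position: [0.3856, 0.2925, 0.3447]
tcp_rot: [-3.12, -0.363, -0.002]
force: [0.4, -0.8, -0.5]
finger_gap: 0.08
gripper_force: 0.0
```

Run:
```python
from h import *
i,im=snap('wrist','w13'); uv=wpx(i,[448.6,306.5,70]); print(uv, wpx(i,[448.6,306.5,20]))
_,t=snap('top','top1'); _,s=snap('scene','scene1')
a=cv2.resize(im[:230,130:380],None,fx=1.6,fy=1.6)
b=cv2.resize(t[130:270,90:440],(800,320)); 
c=np.zeros((600,800,3),np.uint8); c[:270,:400]=a[98:368]; c[:270,400:]=cv2.resize(s[130:300,135:400],(400,270)); c[275:595]=b
cv2.imwrite('pics/fin.png',c); to(448,306,330)
```

```text
[251.95422798 134.55058192] [251.70019475 132.37406948]
pos [386.2 292.6 343.8] yaw 13.25 tilt [-0.0006 -0.0006] shift [63.2  1.1 13.8] len 65 rz None
```

View pics/fin.png

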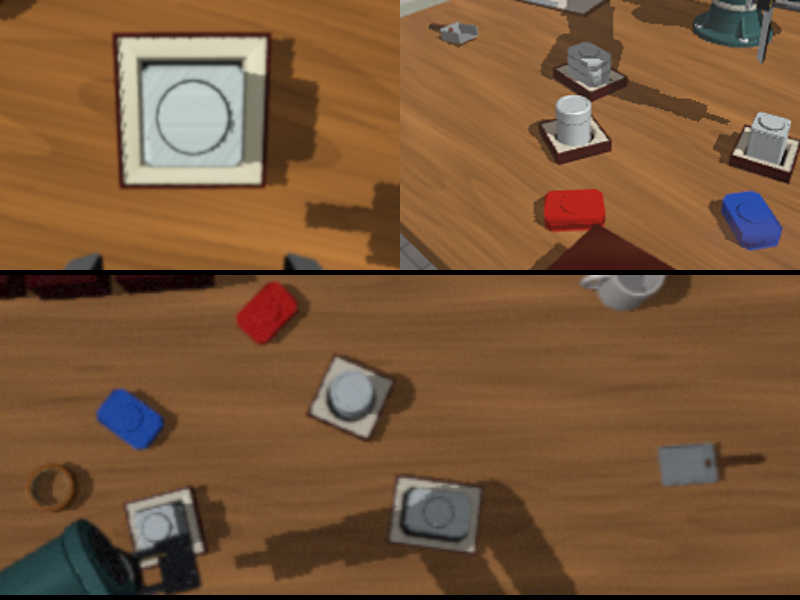

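The final composite shows all four tins home and upright. The square caddy is centred at panel pixel (193,117), the round caddy is at (352,395), and the stack at (437,513) is square. The scoop and tape roll haven't moved, and the gripper is clear. Handing in.

```bash
python3 -c "
from rig import robot
print(robot.finish_job())"
```

```text
the job is handed in; nothing more can be done
None
```

I handed the job in at about 27 s of the 112 s allowed; the last pictures show all four tins seated upright in their boxes with the shallow tin square on the deep one, the tape roll and tea scoop not visibly moved, and no verdict came back from the hand-in.

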